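# Set the grinding fixture to 50 mm with the right setting block

### The job

Set the opening of the grinding fixture with the 50 mm wide setting block, the middle width of the three: lay it flat and lengthwise between the jaws, fully home against the back fence, and close the sliding jaw on it gently until the block sits square with no gap at either jaw. Then swing the lock lever round to the white line on the fixed jaw, and leave the block in place. Do not press hard on the block, and leave the other two blocks and the other things on the bench where they are.

Things in the scene. Friction and masses are not known exactly. Their poses are not given: they have to be found in the camera images.
- fixture: fixed grey fixture, open to the robot, no floor (the block lies on the bench). Origin at bench level in the inner corner: back fence face at x = 0 (30 high, 30 thick, y 0 to 200), fixed jaw face at y = 0 (45 high, 50 thick, x -100 to +70). The mouth is at x = -100; y points to the sliding jaw. White line (locked mark) along x on the fixed jaw's top at y = -25, x -97 to -43
- slide_jaw (a joint): sliding steel jaw facing the fixed jaw: value = opening between the jaw faces in m (0 to 0.1; smaller is more closed). 98 long (fixture x -100 to -2), 45 thick in y, top 44 above the bench; a 12 thick slab on top reaches over the fence to x = +40. Slides along the fixture's y with a drag of about 4 N and stays where it is left
- jaw_push (a point): point on the sliding jaw's outer face (away from the opening), at the middle of its length (fixture x = -50), 25 above the bench; push here towards the fixed jaw; its axes are the fixture's
- lock (a joint): captive lock collar with a lever, turning about a vertical axis on top of the fixed jaw: 0 = lever points along the fixture's -y; grows clockwise seen from above; pi/2 = lever points along -x, in line with the white line, that is locked; can be turned past it, up to 2.2. Stays where it is left
- lock_axis (a point): on the collar's turning axis, at the collar's underside, 49 above the bench (fixture x = 40, y = -25); its axes are the fixture's. Collar 44 across, 20 high; lever bar 14 wide, 95 long from the axis, underside 56 above the bench
- lock_post (a point): middle of the free part of the upright black post (18 diameter) near the lever's end, 90 from the axis, 85 above the bench; post top is 107 above the bench
- block_a: one of three look-alike plain aluminium setting blocks, 120 long (its x) x 42 wide (its y) x 30 high, three dark holes in a row on top; lies flat, loose; origin at the centre of its underside
- block_b: one of three look-alike plain aluminium setting blocks, 120 long (its x) x 50 wide (its y) x 30 high, three dark holes in a row on top; lies flat, loose; origin at the centre of its underside
- block_c: one of three look-alike plain aluminium setting blocks, 120 long (its x) x 58 wide (its y) x 30 high, three dark holes in a row on top; lies flat, loose; origin at the centre of its underside
- spare_wheel: bystander: reddish grinding wheel 120 across, 20 thick, lying flat; origin at the centre of its underside
- oil_bottle: bystander: white plastic bottle, 60 across, 150 high, upright; origin at the centre of its underside
- wrench: bystander: steel wrench 180 long, lying flat along its x; origin under its middle
Not all that is in view belongs to the job. What is shaped like the block_b but orange is not meant.

How it is judged:
By the outcome, as a careful person would: the job done as asked, in the order asked, and still so for the second after the job is handed in, with the robot touching nothing.
It also fails if it takes over 69 s, if anything falls off the work surface, if the arm or the gripper's body presses on something with over 40 N, if the wrist force passes 120 N, or if a joint passes its speed limit or range.

### The arm

A 7-joint arm with a two-finger parallel gripper is mounted at the origin on the work surface. World frame = base frame: x ahead of the robot, y to its left, z up, the work surface at z = 0. Lengths are in m, angles in degrees, forces in N, time in s.
With the tool pointing down it reaches from about 0.425 to 1.025 m from the base axis. Payload 3.6 kg.
Tool frame: the origin (TCP) lies on the centre line of the jaws, within the pads' length; the fingertips stand 17 mm ahead of it and the grasp point (between the pads) lies 2 mm behind it; y points along the fingers, z is the direction in which the jaws open and shut, and the axes are right-handed (so a half turn about y gives the same grasp; the last joint's range is limited). The gripper opens to 85 mm and grips with 20 to 120 N. Pads are 22 mm wide; open, the fingers measure 114 mm over their backs; the gripper's body (76 mm by 85 mm) begins 54 mm behind the grasp point. The pads swing forward as they close: fully open they stand 13 mm farther back than shut.
Start: joints at [-81.904, 33.873, 2.773, 92.16, -1.908, 54.013, -1.931], TCP at [0.169, 0.705, 0.248] pointing down, gripper open.
Joint ranges: [-153.93, 153.93], [-27.13, 128.08], [-72.61, 78.16], [10.71, 143.7], [-87.88, 267.88], [4.46, 118.87], [-176.78, 176.78]. Speed limits (degrees/s): [147.25, 147.25, 180, 180, 180, 180, 180].

### API

Orientations are given as [roll, pitch, yaw] about the fixed x, y, z axes, in that order (R = Rz(yaw) Ry(pitch) Rx(roll)).
In Python, from bench import r, imaging, close_job gives the robot as it stands.
- The arm moves only by the shell command python3 -m creep 'ROWS' [FORCE]. ROWS is JSON, a list of rows, each a list of 5 numbers: the shift along the tool's x, y, z in cm, then the turn about the tool's y in rad, then the finger opening in cm, from 0 to 8.54. In form: [[tx, ty, tz, yaw, hand], ...]. A call has 1 to 20 rows; each row shifts and turns the pose as measured when the row begins, along the tool's axes as they then stand; what a row does not reach is not made up. A row lasts 1/8 s, in which the tool goes at most 62.5 mm and 10.7 degrees, less where a joint would pass 70% of its speed; a pose out of reach is approached as far as the arm can. A call with a gripper value outside its range is refused whole. The fingers move at their own pace and stop on an object; FORCE is the grip in N (left out, the last holds). Time passes only in rows, so rows that do not move let the fingers close. It gives the time, the measured TCP pose, the force and the opening at its end, in the units of the state.
- r.sense(): the state, without advancing time (a new reading comes with each control period).
- imaging.camera(name): name is "side" or "top"; returns a dict with "image" (480x640x3 uint8, blue, green, red), "range_z" (480x640 float32, m along the optical axis (not along the pixel's ray), 0 where there is no reading), "intrinsics" (3x3 intrinsics, pixels), "eye" and "attitude" of the camera in the world. Camera axes: x right, y down, z forward; pixel columns grow to the right and rows downward; lengths in m; the calibration is good to about 2 mm. A picture is of the moment at which its call begins.
- close_job(): hands the job in, once; it reports no verdict.
Trained networks look in a picture, given as the dict that the camera call returned (one of the last four; its "shot" number tells which), for a name from the list of things; names that differ only in an ending like _2 or _b are one class to them, and where a whole thing is asked for, a point or a joint stands for the part that bears it (a point fixed in the world has none). Each returns a list of dicts, best first, with "conf" (0 to 1); they miss things now and then, are a little off and sometimes report something else, mostly with a low value. They report only what shows in the picture. A call takes as long as a camera call. They do not tell look-alikes from the thing itself.
- imaging.spot_in(query, picture): "box" ([left, top, width, height] in pixels, round what is visible of it).
The state is a dict: "time_s": time; "qpos": joint angles; "joint_velocities": joint speeds; "joint_torque": joint torques, N m; "tcp_pos": TCP position; "tcp_rot": TCP orientation; "wrist_force": force on the tool from outside, world axes, zero at the start; "wrist_torque": the same for the moment, N m; "opening": opening from 0.0 (shut) to 1.0 (fully open).
Only numpy, scipy, OpenCV 4.12 (cv2) and the standard library are available. Lean on these libraries where they do the work, as an engineer would, in place of code of your own. Each camera call takes 0.05 s, during which the arm holds its last target. There are 200 camera calls.

## Working session

There is one attempt and no reset: what is moved stays moved. The work goes in short steps, Python scripts to look and compute and a shell command to move; the robot and the scene stay as the last step left them, time stands still between calls to the robot, and variables do not carry over. Pictures are saved under pics/ and viewed, about 8 in all and at most 12, crops included, and the job is handed in when it is done.

```bash
mkdir -p pics; cat > h.py <<'E'
import numpy as np, cv2
from bench import r, imaging
from scipy.spatial.transform import Rotation as R
def att(c):
    a=np.array(c["attitude"],float)
    return a if a.shape==(3,3) else R.from_euler('xyz',a,degrees=True).as_matrix()
def cloud(c):
    z=c["range_z"];K=np.array(c["intrinsics"]);v,u=np.mgrid[:480,:640]
    P=np.stack([(u-K[0,2])/K[0,0]*z,(v-K[1,2])/K[1,1]*z,z],-1)
    W=P@att(c).T+np.array(c["eye"]); W[z==0]=np.nan
    return W
E
python3 - <<'E'
from h import *
print(r.sense())
for n in("top","side"):
    c=imaging.camera(n);cv2.imwrite(f"pics/{n}0.png",c["image"]);print(n,c["eye"],c["attitude"],c["intrinsics"])
    W=cloud(c);np.save(n+"0.npy",W);print(np.nanmedian(W.reshape(-1,3),0))
    for q in("block_b","fixture","slide_jaw","lock","lock_post","spare_wheel","oil_bottle","wrench"):
        for d in imaging.spot_in(q,c)[:5]:
            l,t,w,h=d["box"];print(q,round(d["conf"],2),np.round(d["box"]),np.round(W[int(t+h/2),int(l+w/2)],3))
E
```

```text
{'time_s': 0.0, 'qpos': array([-81.90393363,  33.9261481 ,   2.76790253,  92.2366542 ,
        -1.90695704,  54.01171294,  -1.92974896]), 'joint_velocities': array([ 0.10239637, -0.02313445,  0.00220481, -0.01593214,  0.0288601 ,
        0.05191807,  0.01438657]), 'joint_torque': array([-1.13644344e-04, -5.48714447e+01,  1.54693265e+00, -1.98119885e+01,
        9.43406951e-03,  8.83860776e-03, -1.13812260e-05]), 'tcp_pos': array([0.16848986, 0.70433931, 0.24713424]), 'tcp_rot': array([-9.01281451e+01, -8.36253779e-03, -1.34473480e+01]), 'wrist_force': array([ 0.62527782,  0.18755897, -0.63507009]), 'wrist_torque': array([-0.00648682, -0.03613541, -0.00059341]), 'opening': 1.002220964197232}
top [ 0.31071363 -0.02363904  1.53311136] [-1.72233489e+02 -3.92213907e-02 -9.03975997e+01] [[598.14002986   0.         303.65933119]
 [  0.         598.14002986 232.70873702]
 [  0.           0.           1.        ]]
[ 5.06306566e-01 -6.86205716e-02 -2.05727774e-04]
block_b 0.96 [323. 201.  34.  53.] [ 0.529 -0.116  0.032]
block_b 0.89 [374. 206.  20.  45.] [ 0.529 -0.23   0.032]
block_b 0.81 [4
[... 966 characters left out ...]
 0.674 -0.475  0.028]
block_b 0.89 [331. 284.  53.  28.] [ 0.53  -0.133  0.03 ]
block_b 0.89 [282. 360.  48.  52.] [ 0.33  -0.295  0.031]
block_b 0.67 [375. 355.  58.  52.] [ 0.519 -0.368  0.03 ]
block_b 0.64 [356. 423.  48.  57.] [ 0.399 -0.478  0.031]
fixture 0.89 [288. 164. 101.  90.] [0.625 0.164 0.031]
slide_jaw 0.97 [289. 165.  89.  71.] [0.629 0.202 0.028]
lock 0.96 [357. 204.  32.  34.] [0.667 0.048 0.067]
lock_post 0.77 [354. 202.  38.  34.] [0.671 0.055 0.066]
lock_post 0.58 [376. 355.  56.  50.] [ 0.52  -0.364  0.031]
oil_bottle 0.95 [272. 112.  22.  52.] [0.577 0.438 0.098]
wrench 0.88 [229. 171.  35.  33.] [0.437 0.376 0.006]
wrench 0.56 [356. 205.  34.  33.] [0.664 0.048 0.068]
```

View pics/top0.png

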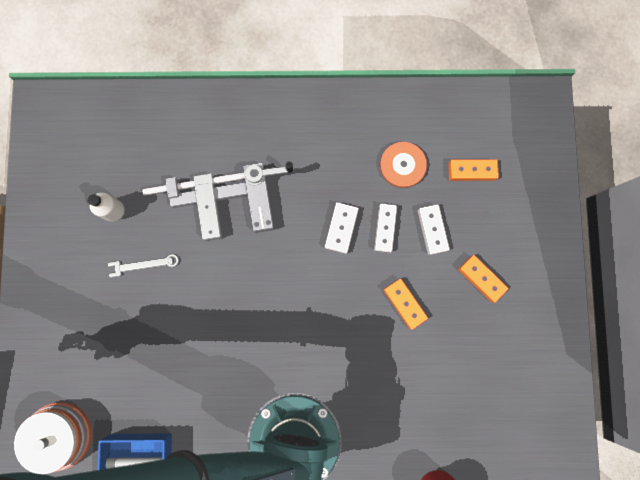

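View pics/side0.png

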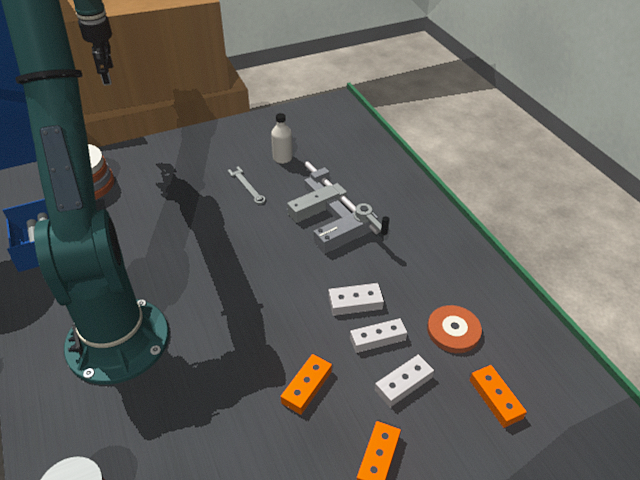

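Look-alikes, in top-view pixels: aluminium at (341,228), (387,228) and (433,229). Orange at (474,169), (484,278) and (406,303) are excluded. I'll measure the widths next, then the fixture.

```bash
cat >> h.py <<'E'
def plane(c,uv,z):
    K=np.array(c["intrinsics"]);uv=np.atleast_2d(uv)
    d=np.c_[(uv-K[[0,1],[2,2]])/K[[0,1],[0,1]],np.ones(len(uv))]@att(c).T
    e=np.array(c["eye"]);return (e+d*((z-e[2])/d[:,2])[:,None])[:,:2]
def rect(c,mask,z):
    "min-area rect in world at plane z; returns centre, sides, long-axis angle"
    n,l,s,_=cv2.connectedComponentsWithStats(mask.astype(np.uint8));out=[]
    for i in range(1,n):
        if s[i,4]<150: continue
        v,u=np.where(l==i);xy=plane(c,np.c_[u,v].astype(float),z)
        m=xy.mean(0);ev,E=np.linalg.eigh(np.cov((xy-m).T));L=np.sqrt(12*ev)  # moments: sub-pixel
        a=np.degrees(np.arctan2(E[1,1],E[0,1]));a=(a+90)%180-90
        out.append((m.round(4),L[::-1].round(4),round(a,2),(u.mean().round(),v.mean().round()),len(u)))
    return out
E
python3 - <<'E'
from h import *
for n in("top","side"):
    c=imaging.camera(n);W=cloud(c);im=c["image"].astype(int);sat=im.max(2)-im.min(2)
    m=(W[...,2]>.021)&(W[...,2]<.042)&(W[...,1]<-.05)&(W[...,0]>.4)&(W[...,0]<.65)&(sat<60)
    m&=im.min(2)>(150 if n=="top" else 0)
    m=cv2.morphologyEx(m.astype(np.uint8),cv2.MORPH_CLOSE,np.ones((7,7)))
    print(n);[print(x) for x in rect(c,m,.03)]
    if n=="top":
        for nm,lo,hi,y0,y1 in(("fixed",.04,.05,-.01,.14),("slide",.037,.065,.12,.26),("fence",.025,.035,0,.3)):
            mm=(W[...,2]>lo)&(W[...,2]<hi)&(W[...,1]>y0)&(W[...,1]<y1)&(W[...,0]>.45)
            print(nm,np.nanmedian(W[...,2][mm]));[print(x) for x in rect(c,mm,(lo+hi)/2)]
        a=cv2.resize(c["image"][150:270,130:330],(800,480),interpolation=cv2.INTER_CUBIC)
        cv2.imwrite("pics/fix.png",a)
        b=cv2.resize(c["image"][190:265,315:460],(800,414),interpolation=cv2.INTER_CUBIC);cv2.imwrite("pics/blk.png",b)
E
```

```text
top
(array([ 0.5292, -0.1209]), array([0.1205, 0.058 ]), np.float64(-15.03), (np.float64(341.0), np.float64(227.0)), 1073)
(array([ 0.5283, -0.2336]), array([0.1203, 0.0424]), np.float64(-7.67), (np.float64(385.0), np.float64(227.0)), 784)
(array([ 0.5234, -0.3556]), array([0.1202, 0.0518]), np.float64(11.38), (np.float64(433.0), np.float64(229.0)), 956)
fixed 0.04544883807753375
(array([0.5869, 0.087 ]), array([0.1275, 0.0516]), np.float64(9.74), (np.float64(259.0), np.float64(204.0)), 819)
slide 0.044156069686900334
(array([0.5773, 0.2176]), array([0.1566, 0.0455]), np.float64(9.21), (np.float64(207.0), np.float64(208.0)), 1073)
fence 0.03015363771610713
(array([0.6603, 0.169 ]), array([0.0845, 0.0151]), np.float64(-80.47), (np.float64(227.0), np.float64(177.0)), 164)
(array([0.6267, 0.1623]), array([0.0841, 0.0316]), np.float64(-80.59), (np.float64(230.0), np.float64(190.0)), 337)
(array([0.6078, 0.2739]), array([0.0512, 0.0309]), np.float64(-78.55), (np.float64(186.0), np.float64(198.0)), 200)
side
(array([ 0.5295, -0.1286]), array([0.1205, 0.065 ]), np.float64(-15.57), (np.float64(356.0), np.float64(297.0)), 1131)
(array([ 0.5281, -0.2408]), array([0.121 , 0.0477]), np.float64(-7.58), (np.float64(378.0), np.float64(333.0)), 986)
(array([ 0.5223, -0.3628]), array([0.1221, 0.0527]), np.float64(11.55), (np.float64(404.0), np.float64(379.0)), 1325)
```

View pics/fix.png

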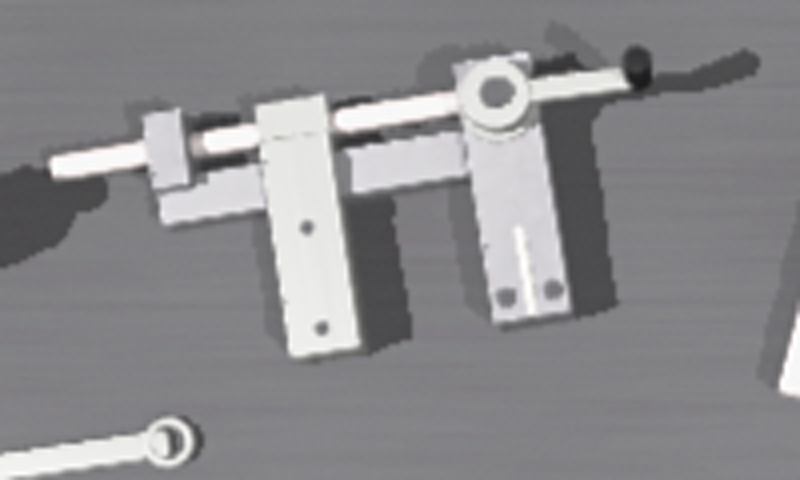

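View pics/blk.png

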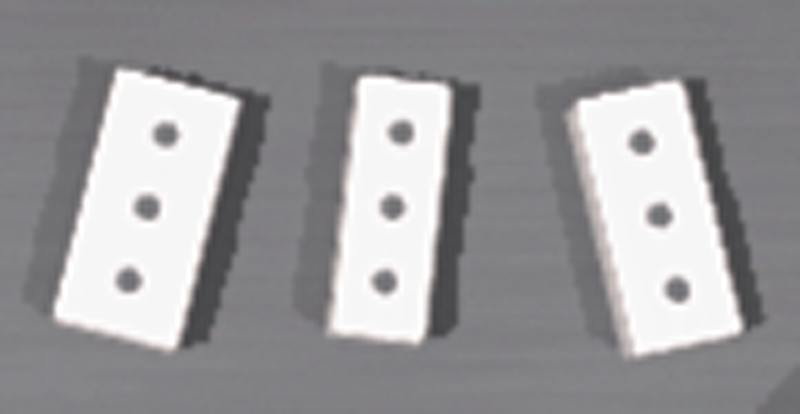

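Block choice: the rightmost aluminium block at pixel (433,229) measures 51.8 mm, against 58.0 and 42.4 for the other two, so it is block_b. In the crop all three are plain aluminium with three holes. The fixture crop shows the fixed jaw on the right with the white line, the collar at (495,92), and the lever pointing along -y to the post at (637,65). Fixture yaw is about 9.5°, origin about (0.619,0.118), and opening about 84 mm. Now moving.

```bash
cat >> h.py <<'E'
F0=np.array([.6189,.1177]);FY=9.5
def fx(x,y):
    a=np.radians(FY);return F0+[x*np.cos(a)-y*np.sin(a),x*np.sin(a)+y*np.cos(a)]
def togo(x,y,z,yaw=None):
    s=r.sense();p=s["tcp_pos"];A=R.from_euler('xyz',s["tcp_rot"],degrees=True).as_matrix()
    d=A.T@(np.array([x,y,z])-p)*100
    print("t",round(s["time_s"],2),"tcp",p.round(4),"rot",s["tcp_rot"].round(1),"F",s["wrist_force"].round(1),"op",round(s["opening"],3))
    print("togo cm",d.round(2),"turn",None if yaw is None else round(-np.radians(yaw-s["tcp_rot"][2]),3))
E
python3 -m creep '[[4.6,0,-3.5,0,7],[4.6,0,-3.5,0,7],[4.6,0,-3.5,0,7],[4.6,0,-3.5,0,7],[4.6,0,-3.5,0,7],[4.6,0,-3.5,0,7],[4.6,0,-3.5,0,7],[4.6,0,-3.5,0,7],[4.6,0,-3.5,0,7]]' 60
python3 -c "
from h import *
a=np.radians(11.4);c=np.array([.5234,-.3560])-.046*np.array([np.cos(a),np.sin(a)]);print(c)
togo(*c,.15,11.4);print(r.sense()['qpos'])"
```

```text
time_s: 2.12
tcp_pos: [0.5056, 0.3, 0.2476]
tcp_rot: [-89.5, 0.0, -12.7]
wrist_force: [1.2, 0.3, -1.3]
opening: 0.821
[ 0.47830753 -0.36509224]
t 2.12 tcp [0.5056 0.3    0.2476] rot [-89.5   0.  -12.7] F [ 1.2  0.3 -1.3] op 0.821
togo cm [ 11.96   9.13 -65.57] turn -0.421
[-38.47003001  23.95601055   4.79015921 110.71596373  -3.29202714
  45.06067998  45.52198227]
```

```bash
python3 -m creep '[[1.1,0,-6,0,7],[1.1,0,-6,0,7],[1.1,0,-6,0,7],[1.1,0,-6,0,7],[1.1,0,-6,0,7],[1.1,0,-6,0,7],[1.1,0,-6,0,7],[1.1,0,-6,0,7],[1.1,0,-6,0,7],[1.1,0,-6,0,7],[1.1,0,-5.5,0,7],[0,0,0,-0.14,7],[0,2,0,-0.14,7],[0,2,0,-0.14,7],[0,0,0,0,7]]'
python3 -c "
from h import *
togo(.4783,-.3651,.024,11.4)"
```

```text
time_s: 4.0
tcp_pos: [0.4836, -0.3921, 0.2046]
tcp_rot: [-90.0, -1.3, 11.3]
wrist_force: [0.3, 0.3, -0.3]
opening: 0.818
t 4.0 tcp [ 0.4836 -0.3921  0.2046] rot [-90.   -1.3  11.3] F [ 0.3  0.3 -0.3] op 0.818
togo cm [-0.39 18.06  2.76] turn -0.001
```

```bash
python3 -m creep '[[-0.2,3,1.4,0,7],[-0.2,3,1.4,0,7],[0,3,0,0,7],[0,3,0,0,7],[0,0,0,0,7]]'
python3 -c "
from h import *
togo(.4783,-.3651,.024,11.4)
c=imaging.camera('side');cv2.imwrite('pics/g1.png',cv2.resize(c['image'][240:460,280:573],(800,600),interpolation=cv2.INTER_CUBIC))"
```

```text
time_s: 4.62
tcp_pos: [0.4817, -0.3673, 0.0874]
tcp_rot: [-90.5, -1.7, 10.6]
wrist_force: [0.1, 0.2, 0.6]
opening: 0.819
t 4.62 tcp [ 0.4817 -0.3673  0.0874] rot [-90.5  -1.7  10.6] F [0.1 0.2 0.6] op 0.819
togo cm [-0.48  6.32  0.34] turn -0.013
```

View pics/g1.png

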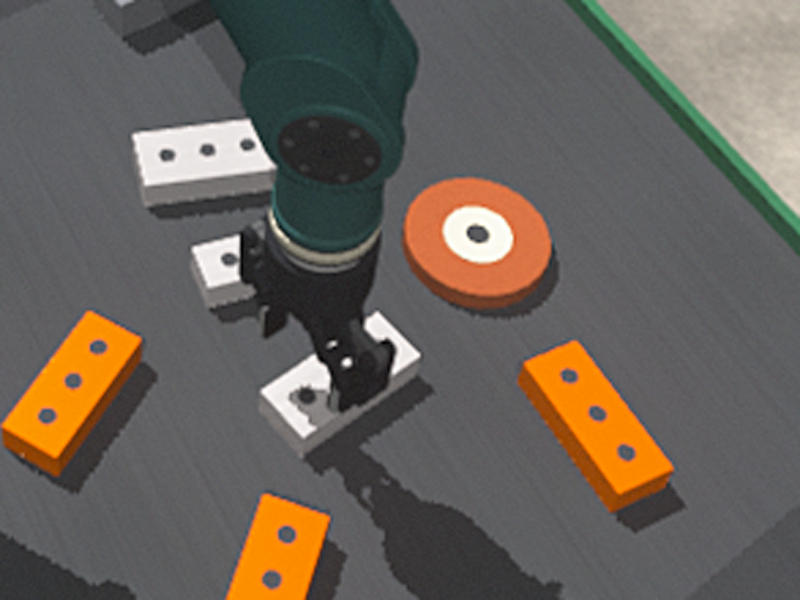

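```bash
python3 -m creep '[[-0.3,1.5,0.2,0,7],[-0.2,1.5,0.1,0,7],[0,1.5,0,0,7],[0,1,0,0,7],[0,0,0,0,7]]'
python3 -c "
from h import *
togo(.4783,-.3651,.024,11.4)"
```

```text
time_s: 5.3
tcp_pos: [0.4809, -0.3682, 0.0331]
tcp_rot: [-90.9, -2.0, 10.5]
wrist_force: [-0.3, 0.7, -0.1]
opening: 0.82
t 5.3 tcp [ 0.4809 -0.3682  0.0331] rot [-90.9  -2.   10.5] F [-0.3  0.7 -0.1] op 0.82
togo cm [-0.23  0.9   0.36] turn -0.015
```

```bash
python3 -m creep '[[-0.2,0.8,0.3,-0.015,7],[0,0.2,0,0,7],[0,0,0,0,5.5],[0,0,0,0,4.5],[0,0,0,0,4],[0,0,0,0,4],[0,0,0,0,4],[0,0,0,0,4]]' 60
python3 -c "
from h import *
togo(.4783,-.3651,.024,11.4)"
```

```text
time_s: 6.3
tcp_pos: [0.4791, -0.3664, 0.0233]
tcp_rot: [-91.0, -2.1, 11.4]
wrist_force: [0.8, -0.8, -0.5]
opening: 0.573
t 6.3 tcp [ 0.4791 -0.3664  0.0233] rot [-91.   -2.1  11.4] F [ 0.8 -0.8 -0.5] op 0.573
togo cm [-0.05 -0.08  0.14] turn 0.0
```

```bash
python3 -m creep '[[0,0,0,0,4],[0,-1,0,0,4],[0,-2.5,0,0,4],[0,-3,0,0,4],[0,-3,0,0,4],[0,0,0,0,4]]' 80
python3 -c "
from h import *
togo(*fx(-.116,.030),.12,9.5)"
```

```text
time_s: 7.05
tcp_pos: [0.4714, -0.3622, 0.119]
tcp_rot: [-90.5, -1.7, 11.5]
wrist_force: [0.2, -0.3, -5.4]
opening: 0.573
t 7.05 tcp [ 0.4714 -0.3622  0.119 ] rot [-90.5  -1.7  11.5] F [ 0.2 -0.3 -5.4] op 0.573
togo cm [12.56 -0.19 47.48] turn 0.035
```

```bash
python3 -m creep '[[1.3,0,4,0,4],[1.3,0,5.2,0,4],[1.3,0,5.2,0,4],[1.3,0,5.2,0,4],[1.3,0,5.2,0,4],[1.3,0,5.2,0,4],[1.3,0,5.2,0,4],[1.3,0,5.2,0,4],[1.0,0,4,0,4],[0,0,0,0.03,4],[0,0,0,0,4]]'
python3 -c "
from h import *
togo(*fx(-.116,.030),.06,9.5)"
```

```text
time_s: 8.43
tcp_pos: [0.4865, 0.1106, 0.1047]
tcp_rot: [-90.4, -0.4, 9.9]
wrist_force: [0.0, -1.0, -4.7]
opening: 0.565
t 8.43 tcp [0.4865 0.1106 0.1047] rot [-90.4  -0.4   9.9] F [ 0.  -1.  -4.7] op 0.565
togo cm [1.56 4.47 1.54] turn 0.007
```

```bash
python3 -m creep '[[1.0,0,1.0,0,4],[0.6,0,0.6,0.007,4],[0,0,0,0,4]]'
python3 -c "
from h import *
togo(*fx(-.116,.030),.06,9.5)
for n in('top','side'):
    c=imaging.camera(n);cv2.imwrite('pics/h_%s.png'%n,c['image'])
a=cv2.imread('pics/h_top.png')[140:260,180:330];b=cv2.imread('pics/h_side.png')[150:280,270:420]
cv2.imwrite('pics/h.png',np.hstack([cv2.resize(a,(400,320),interpolation=2),cv2.resize(b,(400,320),interpolation=2)]))"
```

```text
time_s: 8.8
tcp_pos: [0.5003, 0.1276, 0.104]
tcp_rot: [-90.4, -0.3, 9.2]
wrist_force: [-0.4, 0.1, -5.3]
opening: 0.568
t 8.8 tcp [0.5003 0.1276 0.104 ] rot [-90.4  -0.3   9.2] F [-0.4  0.1 -5.3] op 0.568
togo cm [-0.09  4.39  0.1 ] turn -0.005
```

View pics/h.png

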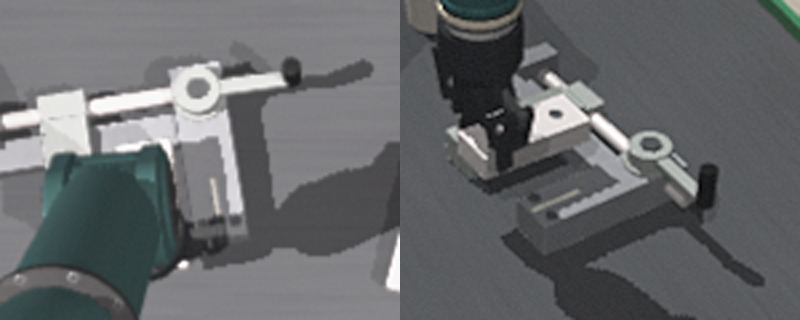

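```bash
python3 -m creep '[[0,2,0,-0.005,4],[0,2,0,0,4],[0,2,0,0,4],[0,1.2,0,0,4],[0,0,0,0,4]]'
python3 -c "
from h import *
togo(*fx(-.116,.030),.0235,9.5)"
```

```text
time_s: 9.52
tcp_pos: [0.5009, 0.1238, 0.0311]
tcp_rot: [-90.5, -0.3, 9.3]
wrist_force: [0.3, -0.1, -3.9]
opening: 0.565
t 9.53 tcp [0.5009 0.1238 0.0311] rot [-90.5  -0.3   9.3] F [ 0.3 -0.1 -3.9] op 0.565
togo cm [-0.07  0.76  0.45] turn -0.004
```

```bash
python3 -m creep '[[0,0,0.4,0,4],[0,0.4,0.1,0,4],[0,0.2,0,0,4],[0,0,0,0,4]]'
python3 -c "
from h import *
togo(*fx(-.116,.030),.0235,9.5)"
```

```text
time_s: 10.02
tcp_pos: [0.5013, 0.1294, 0.0266]
tcp_rot: [-90.5, -0.5, 9.2]
wrist_force: [-0.4, -0.1, -4.6]
opening: 0.566
t 10.03 tcp [0.5013 0.1294 0.0266] rot [-90.5  -0.5   9.2] F [-0.4 -0.1 -4.6] op 0.566
togo cm [-0.2   0.31 -0.09] turn -0.005
```

```bash
python3 -m creep '[[-0.3,0.3,0,-0.005,4],[0,0.15,0,0,4],[0,0,0,0,4]]'
python3 -c "
from h import *
togo(*fx(-.116,.030),.0235,9.5)"
```

```text
time_s: 10.4
tcp_pos: [0.5008, 0.129, 0.0242]
tcp_rot: [-90.5, -1.0, 9.5]
wrist_force: [-1.5, 0.3, 1.8]
opening: 0.564
t 10.4 tcp [0.5008 0.129  0.0242] rot [-90.5  -1.    9.5] F [-1.5  0.3  1.8] op 0.564
togo cm [-0.14  0.06 -0.06] turn -0.001
```

```bash
python3 -m creep '[[0,0,0,0,5.5],[0,0,0,0,6.5],[0,0,0,0,6.5],[0,-2,0,0,6.5],[0,-3,0,0,6],[-2.5,-1,0,0,3],[-2.5,0,0,0,3],[0,0,0,0,3]]' 40
python3 -c "
from h import *
togo(*fx(-.165,.029),.026,9.5)"
```

```text
time_s: 11.4
tcp_pos: [0.45, 0.1214, 0.0848]
tcp_rot: [-90.4, -1.0, 9.5]
wrist_force: [-0.1, -0.1, 1.5]
opening: 0.351
t 11.4 tcp [0.45   0.1214 0.0848] rot [-90.4  -1.    9.5] F [-0.1 -0.1  1.5] op 0.351
togo cm [-0.01  5.88 -0.21] turn 0.0
```

```bash
python3 -m creep '[[0,2,-0.2,0,3],[0,2,0,0,3],[0,1.5,0,0,3],[0,0.3,0,0,3],[0,0,0,0,3]]'
python3 -c "
from h import *
togo(*fx(-.131,.029),.026,9.5)
c=imaging.camera('side');cv2.imwrite('pics/p.png',cv2.resize(c['image'][160:280,250:410],(800,600),interpolation=2))"
```

```text
time_s: 12.02
tcp_pos: [0.4585, 0.121, 0.0249]
tcp_rot: [-90.4, -1.5, 9.5]
wrist_force: [-0.2, -0.2, 0.6]
opening: 0.349
t 12.03 tcp [0.4585 0.121  0.0249] rot [-90.4  -1.5   9.5] F [-0.2 -0.2  0.6] op 0.349
togo cm [ 2.67 -0.04 -0.07] turn -0.0
```

View pics/p.png

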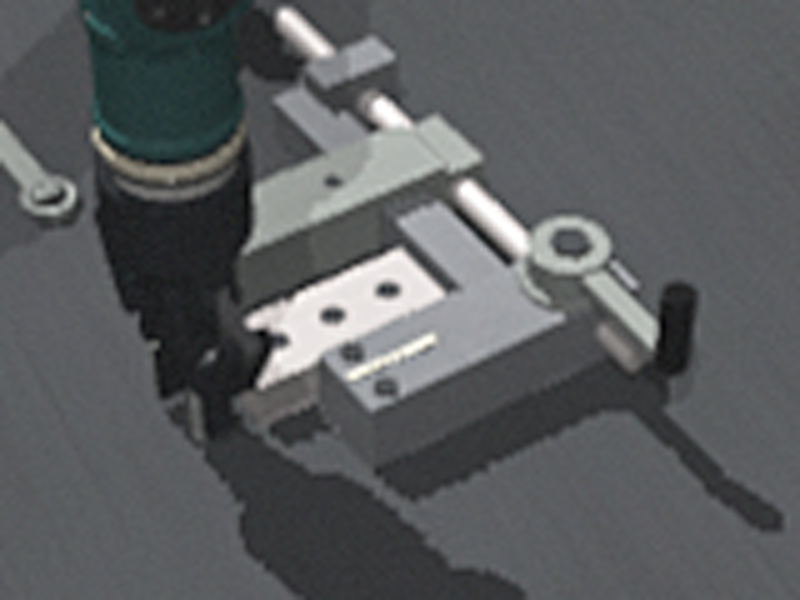

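The block lies flat between the jaws (px ~(330,315)), with a small gap to the fence at about (430,270). Next, small pushes while I watch the force.

```bash
python3 -m creep '[[0.5,0,0,0,3],[0.5,0,0,0,3],[0.4,0,0,0,3],[0,0,0,0,3]]'; python3 -m creep '[[0.3,0,0,0,3],[0,0,0,0,3]]'; python3 -m creep '[[0.3,0,0,0,3],[0,0,0,0,3]]'
python3 -c "
from h import *
togo(*fx(-.131,.029),.026,9.5)"
```

```text
time_s: 12.58
tcp_pos: [0.4744, 0.1239, 0.0269]
tcp_rot: [-90.4, -1.6, 9.5]
wrist_force: [-0.2, 0.3, 0.1]
opening: 0.354
time_s: 12.82
tcp_pos: [0.4748, 0.1239, 0.0268]
tcp_rot: [-90.4, -1.3, 9.5]
wrist_force: [-0.4, -0.4, 1.1]
opening: 0.35
time_s: 13.08
tcp_pos: [0.475, 0.1237, 0.0266]
tcp_rot: [-90.4, -1.0, 9.5]
wrist_force: [-0.4, -0.3, 0.7]
opening: 0.35
t 13.07 tcp [0.475  0.1237 0.0266] rot [-90.4  -1.    9.5] F [-0.4 -0.3  0.7] op 0.35
togo cm [ 0.99  0.08 -0.07] turn 0.0
```

```bash
python3 -m creep '[[0.4,0,0,0,3],[0.4,0,0,0,3]]'; python3 -m creep '[[0.3,0,0,0,3],[0.3,0,0,0,3]]';  python3 -m creep '[[0.3,0,0,0,3],[0.3,0,0,0,3]]'
python3 -c "
from h import *
togo(*fx(-.131,.029),.026,9.5)"
```

```text
time_s: 13.32
tcp_pos: [0.4762, 0.1236, 0.0263]
tcp_rot: [-90.4, -0.2, 9.5]
wrist_force: [-6.6, -0.7, 5.6]
opening: 0.35
time_s: 13.58
tcp_pos: [0.4762, 0.1235, 0.026]
tcp_rot: [-90.3, 0.5, 9.5]
wrist_force: [-5.5, -0.9, 5.9]
opening: 0.349
time_s: 13.82
tcp_pos: [0.4762, 0.1234, 0.0256]
tcp_rot: [-90.3, 1.3, 9.6]
wrist_force: [-6.3, -0.5, 4.5]
opening: 0.35
t 13.82 tcp [0.4762 0.1234 0.0256] rot [-90.3   1.3   9.6] F [-6.3 -0.5  4.5] op 0.35
togo cm [ 0.88 -0.06 -0.02] turn 0.001
```

```bash
cat > chk.py <<'E'
from h import *
import sys
c=imaging.camera('top');W=cloud(c)
a=np.radians(FY);q=W[...,:2]-F0
X=q[...,0]*np.cos(a)+q[...,1]*np.sin(a);Y=-q[...,0]*np.sin(a)+q[...,1]*np.cos(a)
for y in(.01,.018,.026,.034,.042,.05,.058,.066):
    m=(abs(Y-y)<.003)&(X>-.15)&(X<.045);o=np.argsort(X[m]);print(y,' '.join(f"{x*1000:.0f}:{z*1000:.0f}" for x,z in zip(X[m][o],W[...,2][m][o]) if x>-.03))
c=imaging.camera('side');W=cloud(c)
print('side fence area')
cv2.imwrite('pics/%s.png'%sys.argv[1],cv2.resize(c['image'][160:280,250:410],(800,600),interpolation=2))
E
python3 chk.py q1
```

```text
0.01 -30:32 -29:38 -28:33 -26:28 -25:33 -25:3 -25:34 -25:29 -22:33 -22:31 -21:39 -18:27 -17:35 -17:32 -14:31 -14:32 -13:28 -11:28 -10:26 -8:27 -7:23 -4:-8 -3:4 -1:19 0:-2 0:-0 1:24 1:24 1:9 1:31 2:4 2:31 4:31 5:33 5:29 6:32 7:30 8:31 9:35 10:30 12:34 13:29 15:34 15:31 17:35 18:33 19:24 20:35 20:32 20:33 22:33 24:29 24:27 26:31 26:29 29:27 29:28 38:-0 38:-3 41:-5 42:-1 42:-4 43:25 43:27 43:3 44:-3 44:-1 45:18 45:29
0.018 -29:31 -28:28 -27:29 -27:37 -27:35 -26:30 -23:30 -22:26 -22:38 -19:24 -17:29 -17:25 -16:31 -15:31 -15:32 -13:34 -12:28 -12:26 -10:32 -10:30 -10:32 -1:2 -1:-2 -0:9 -0:21 0:21 1:2 1:28 2:26 2:34 3:30 4:32 7:30 7:26 9:29 10:27 11:32 11:33 13:33 14:30 16:31 17:31 17:32 18:36 20:28 20:31 21:34 21:35 22:27 25:31 25:27 26:33 27:31 30:29 32:24 39:3 39:0 42:0 42:-0 43:-2 43:20 44:25 45:26
0.026 -30:29 -29:30 -29:27 -27:30 -26:26 -24:29 -23:27 -22:31 -22:32 -19:31 -18:26 -17:34 -17:32 -15:34 -14:30 -13:28 -13:37 -11:32 -8:32 -7:23 -7:25 -0:1 0:28 1:10 1:-1 1:34 1:12 1:10 1:20 3:28 3:28 4:34 4:31 6:29 8:31 8:26 9:33 10:32 12:33 13:29 14:36 15:34 15:32 17:34 19:27 19:27 20:33 21:
[... 1329 characters left out ...]
5 -6:-3 -2:2 -0:18 -0:1 0:27 1:11 1:26 1:-3 1:7 1:20 2:34 4:24 4:32 5:31 7:36 7:37 8:28 10:34 10:28 11:31 12:33 15:26 15:23 16:29 16:26 16:30 18:32 18:33 21:31 22:26 23:30 26:34 26:21 27:31 27:27 27:37 29:30 30:29 38:-1 39:-1 40:-7 41:-0 41:-0 41:1 43:28 43:2 43:24 44:34 44:0 45:30
0.066 -28:2 -27:-2 -27:-0 -24:-2 -24:-5 -22:-1 -22:-2 -19:-1 -19:-3 -17:0 -17:1 -15:3 -15:4 -14:-2 -12:3 -11:-3 -11:-0 -10:6 -9:1 -7:4 -5:-3 -4:2 -4:4 -2:8 -1:6 -1:-1 -0:23 0:8 1:20 1:3 1:31 2:4 2:39 2:29 2:25 4:32 6:33 8:24 8:33 8:37 9:30 12:26 12:28 14:33 14:30 14:32 17:32 17:30 19:34 19:33 21:35 23:30 25:34 25:29 25:29 27:33 27:33 29:29 29:34 38:7 39:0 40:-2 41:6 41:4 43:32 43:22 44:5 44:6 45:25
side fence area
```

View pics/q1.png

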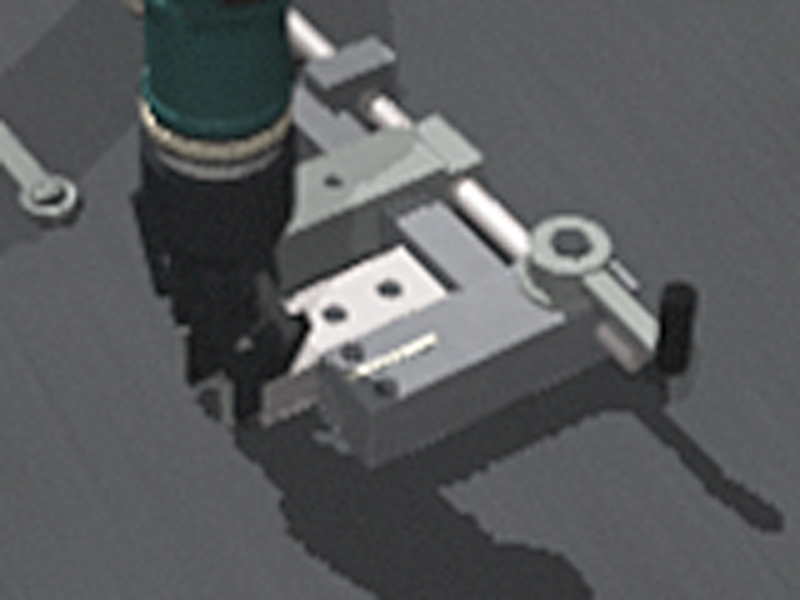

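The block front is still about 8 mm from the fence, as the 6 N hasn't moved it. I'll push with somewhat larger steps and relieve the vertical load.

```bash
python3 -m creep '[[0.5,-0.2,0,0,3],[0.6,-0.1,0,0,3]]'; python3 -m creep '[[0.7,0,0,0,3],[0.7,0,0,0,3]]'
python3 -c "
from h import *
togo(*fx(-.131,.029),.026,9.5)"
```

```text
time_s: 14.18
tcp_pos: [0.4845, 0.1249, 0.0278]
tcp_rot: [-90.3, 1.7, 9.6]
wrist_force: [-8.5, -0.4, -0.8]
opening: 0.352
time_s: 14.42
tcp_pos: [0.4845, 0.1247, 0.0269]
tcp_rot: [-90.3, 3.4, 9.6]
wrist_force: [-11.6, -1.5, 9.9]
opening: 0.353
t 14.43 tcp [0.4845 0.1247 0.0269] rot [-90.3   3.4   9.6] F [-11.6  -1.5   9.9] op 0.353
togo cm [ 0.05  0.08 -0.01] turn 0.002
```

```bash
python3 -m creep '[[-1.5,0,0,0,3],[-1.5,-1,0,0,1.5],[0,-3,0,0,0],[0,-4,0,0,0],[0,-3,0,0,0],[0,0,0,0,0]]'
python3 -c "
from h import *
togo(*fx(-.05,.18),.13,9.5)"; python3 chk.py q2 | grep -E '^0.0(18|42)' | cut -c1-420
```

```text
time_s: 15.18
tcp_pos: [0.4717, 0.1237, 0.1457]
tcp_rot: [-90.2, 1.9, 9.6]
wrist_force: [-0.5, 0.1, -0.8]
opening: -0.001
t 15.18 tcp [0.4717 0.1237 0.1457] rot [-90.2   1.9   9.6] F [-0.5  0.1 -0.8] op -0.001
togo cm [ 9.5   1.19 14.97] turn 0.002
0.018 -28:29 -20:29 -18:30 -16:33 -15:29 -13:36 -13:29 -13:33 -10:33 -10:33 -10:27 -8:34 -7:28 -6:37 -4:30 -2:30 -2:31 1:28 2:27 2:37 3:32 5:24 6:35 6:31 9:31 9:29 11:31 12:29 13:32 14:33 16:33 17:28 19:31 19:31 21:26 22:28 22:28 23:29 24:35 26:28 27:31 27:31 30:28 31:26 39:0 40:-0 40:-0 41:5 42:26 43:29 44:30 44:-6 44:2
0.042 -4:25 -4:36 -3:28 -0:29 1:29 1:26 2:31 2:28 3:29 4:36 5:33 8:31 8:28 9:38 10:31 12:35 14:26 15:30 16:31 16:28 18:29 18:30 20:32 21:32 25:38 25:26 25:23 26:30 30:25 30:23 38:-0 38:1 40:6 40:1 42:-5 42:30 43:26 43:2 44:-3 45:-2 45:30
```

Block is flush with the fence. Next I'll move over and down outside the sliding jaw.

```bash
python3 -m creep '[[0,0,4,0,0],[2.4,0,4,0,0],[2.4,0,3.5,0,0],[2.4,0,3,0,0],[2,0,0,0,0],[0,0,0.5,0,0],[0,0,0,0,0]]'
python3 -c "
from h import *
togo(*fx(-.05,.18),.035,9.5)"
```

```text
time_s: 16.15
tcp_pos: [0.5328, 0.2893, 0.1294]
tcp_rot: [-90.5, 2.9, 9.5]
wrist_force: [-0.3, 0.0, -1.0]
opening: -0.001
t 16.15 tcp [0.5328 0.2893 0.1294] rot [-90.5   2.9   9.5] F [-0.3  0.  -1. ] op -0.001
togo cm [ 1.15  9.4  -0.27] turn -0.0
```

```bash
python3 -m creep '[[0.9,2.5,0,0,0],[0.3,2.5,0,0,0],[0,2.5,0,0,0],[0,2,0,0,0],[0,0.6,0,0,0],[0,0,0,0,0]]'
python3 -c "
from h import *
togo(*fx(-.05,.109),.03,9.5)"
```

```text
time_s: 16.9
tcp_pos: [0.535, 0.2857, 0.0247]
tcp_rot: [-90.6, 3.2, 9.3]
wrist_force: [-0.3, 0.3, -0.9]
opening: 0.001
t 16.9 tcp [0.535  0.2857 0.0247] rot [-90.6   3.2   9.3] F [-0.3  0.3 -0.9] op 0.001
togo cm [ 0.49 -0.49 -7.05] turn -0.003
```

```bash
python3 -m creep '[[0.2,-0.3,-1,0,0],[0.2,0,-1,0,0],[0,0,-1,0,0],[0,0,-1,0,0],[0,0,-1,0,0]]';python3 -m creep '[[0,0,-0.8,0,0],[0,0,-0.7,0,0]]'
python3 -c "
from h import *
togo(*fx(-.05,.109),.03,9.5)"
```

```text
time_s: 17.52
tcp_pos: [0.5493, 0.2374, 0.0305]
tcp_rot: [-90.3, 3.0, 9.4]
wrist_force: [-1.1, 4.4, -3.4]
opening: -0.0
time_s: 17.77
tcp_pos: [0.5516, 0.2235, 0.0306]
tcp_rot: [-90.2, 3.0, 9.5]
wrist_force: [-0.4, 4.5, -0.8]
opening: 0.001
t 17.77 tcp [0.5516 0.2235 0.0306] rot [-90.2   3.    9.5] F [-0.4  4.5 -0.8] op 0.001
togo cm [-0.1   0.06 -0.64] turn -0.0
```

```bash
python3 -m creep '[[0,0,-0.4,0,0],[0,0,-0.4,0,0]]';python3 -m creep '[[0,0,-0.4,0,0],[0,0,-0.4,0,0]]';python3 -m creep '[[0,0,-0.4,0,0],[0,0,-0.4,0,0]]'
python3 -c "
from h import *
togo(*fx(-.05,.109),.03,9.5)"
```

```text
time_s: 18.02
tcp_pos: [0.5523, 0.2187, 0.0306]
tcp_rot: [-89.9, 3.0, 9.6]
wrist_force: [-0.6, 7.4, -0.8]
opening: 0.002
time_s: 18.27
tcp_pos: [0.5528, 0.2155, 0.0307]
tcp_rot: [-89.6, 3.0, 9.8]
wrist_force: [-2.7, 6.1, -1.1]
opening: 0.003
time_s: 18.52
tcp_pos: [0.5527, 0.2153, 0.0308]
tcp_rot: [-89.1, 3.0, 10.1]
wrist_force: [-2.9, 9.6, -0.4]
opening: -0.004
t 18.52 tcp [0.5527 0.2153 0.0308] rot [-89.1   3.   10.1] F [-2.9  9.6 -0.4] op -0.004
togo cm [-0.08  0.09  0.18] turn 0.011
```

```bash
python3 -m creep '[[0,0,-0.5,-0.01,0],[0,0,-0.6,0,0]]';python3 -m creep '[[0,0,2,0,0],[0,0,2,0,0],[0,0,0,0,0]]'
python3 - <<'E'
from h import *
togo(*fx(-.05,.18),.13,9.5)
c=imaging.camera('top');W=cloud(c);a=np.radians(FY);q=W[...,:2]-F0;Z=W[...,2]
X=q[...,0]*np.cos(a)+q[...,1]*np.sin(a);Y=-q[...,0]*np.sin(a)+q[...,1]*np.cos(a)
cv2.imwrite('pics/cl.png',cv2.resize(c['image'][150:260,165:312],(800,600),interpolation=2))
for x in(-.09,-.07,-.05,-.03):
    m=(abs(X-x)<.004);
    for lo,hi,y0,y1 in((.025,.036,-.01,.07),(.038,.05,.035,.12),(.038,.05,-.07,.02)):
        y=Y[m&(Z>lo)&(Z<hi)&(Y>y0)&(Y<y1)]*1000;print(x,np.percentile(y,[1,99]).round(1),len(y),end=' ')
    print()
E
```

```text
time_s: 18.77
tcp_pos: [0.5524, 0.2153, 0.031]
tcp_rot: [-88.4, 3.0, 11.2]
wrist_force: [-2.9, 12.2, -0.7]
opening: -0.001
time_s: 19.15
tcp_pos: [0.545, 0.2539, 0.0322]
tcp_rot: [-88.6, 3.0, 11.2]
wrist_force: [0.1, -0.3, -0.2]
opening: 0.001
t 19.15 tcp [0.545  0.2539 0.0322] rot [-88.6   3.   11.2] F [ 0.1 -0.3 -0.2] op 0.001
togo cm [-0.36 -9.68  3.58] turn 0.029
-0.09 [ 2.2 49.6] 53 -0.09 [51.8 94.8] 55 -0.09 [-48.9  -1.7] 54 
-0.07 [ 1.4 49.9] 56 -0.07 [47.6 94.8] 54 -0.07 [-48.1  -1.3] 53 
-0.05 [ 2.1 49.4] 56 -0.05 [50.7 94.4] 50 -0.05 [-49.2   0.9] 55 
-0.03 [ 2.5 49.7] 54 -0.03 [50.3 91.4] 52 -0.03 [-50.1  -1.1] 56
```

View pics/cl.png

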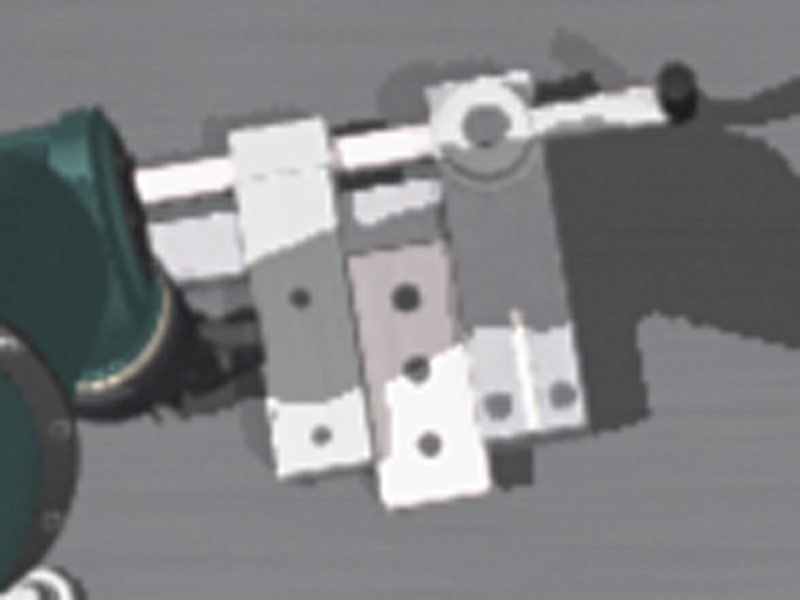

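The crop shows the jaw closed on the block (px 420,370) with no visible gap on either side; depth gives 50 mm between the faces. Now the lever. I'll raise, turn to yaw -80.5° and go above the post.

```bash
python3 -m creep '[[0,0,1,0,0],[0,-3,0,0,0],[0,-5,0,0,0],[0,-5,0,0,0],[0,-5,0,0,2],[0,0,0,0.17,4],[0,0,0,0.18,4],[0,0,0,0.18,4],[0,0,0,0.18,4],[0,0,0,0.18,4],[0,0,0,0.18,4],[0,0,0,0.18,4],[0,0,0,0.18,4],[0,0,0,0.18,4],[0,0,0,0,4]]' 20
python3 - <<'E'
from h import *
c=imaging.camera('top')
d=imaging.spot_in('lock_post',c);print(d[:2])
im=c['image'][155:180,280:302].max(2);n,l,s,ce=cv2.connectedComponentsWithStats((im<45).astype(np.uint8));print(s[1:,4],ce[1:]+[280,155])
print('black->',plane(c,ce[1:]+[280,155],.1),'pred',fx(.04,-.115))
togo(*fx(.04,-.115),.19,-80.5);print(r.sense()['qpos'].round(0))
E
```

```text
time_s: 21.08
tcp_pos: [0.5534, 0.2523, 0.2184]
tcp_rot: [-93.2, 0.6, -85.1]
wrist_force: [-0.7, 0.3, 0.7]
opening: 0.468
[{'box': [244.8, 161.4, 50.2, 22.6], 'conf': 0.74}]
[43] [[289.3255814  167.13953488]]
black-> [[0.66884639 0.00808183]] pred [0.6773319  0.01087906]
t 21.18 tcp [0.5535 0.2523 0.2186] rot [-93.2   0.7 -85. ] F [ 0. -0.  0.] op 0.465
togo cm [25.15  1.98 10.37] turn -0.079
[-56.  34.  41. 109. -30.  52.   6.]
```

```bash
cat > lev.py <<'E'
from h import *
def lever():
    for n in('top','side'):
        c=imaging.camera(n);W=cloud(c);a=np.radians(FY);q=W[...,:2]-F0;Z=W[...,2]
        X=q[...,0]*np.cos(a)+q[...,1]*np.sin(a);Y=-q[...,0]*np.sin(a)+q[...,1]*np.cos(a)
        rr=np.hypot(X-.04,Y+.025)
        b=(rr>.03)&(rr<.078)&(Z>.06)&(Z<.08); p=(rr>.07)&(rr<.112)&(Z>.095)&(Z<.115); k=(rr<.03)&(Z>.06)&(Z<.08)
        for nm,m in(('bar',b),('post',p),('collar',k)):
            if m.sum()>5:
                x,y=np.median(X[m]),np.median(Y[m]);print(n,nm,m.sum(),'fix mm',round(x*1e3,1),round(y*1e3,1),'lock deg',round(np.degrees(np.arctan2(.04-x,-.025-y)),1),'world',W[m].mean(0).round(4))
if __name__=="__main__": lever()
E
python3 lev.py
```

```text
top bar 103 fix mm 38.0 -79.5 lock deg 2.1 world [0.6692 0.0459 0.0667]
top post 48 fix mm 34.8 -115.6 lock deg 3.3 world [0.673  0.0096 0.106 ]
top collar 259 fix mm 38.1 -27.4 lock deg 38.6 world [0.6613 0.0967 0.0697]
side bar 87 fix mm 37.3 -79.4 lock deg 2.8 world [0.6687 0.0459 0.0666]
side post 51 fix mm 34.3 -123.0 lock deg 3.3 world [0.674  0.0027 0.1051]
side collar 186 fix mm 37.5 -33.4 lock deg 16.5 world [0.6621 0.0913 0.0692]
```

```bash
cat >> h.py <<'E'
A=F0+0
def post(th):
    a=np.radians(FY);ex=np.array([np.cos(a),np.sin(a)]);ey=np.array([-ex[1],ex[0]])
    t=np.radians(th);return fx(.038,-.026)+.09*(-np.sin(t)*ex-np.cos(t)*ey)
E
python3 -m creep '[[4.5,0,2,-0.08,4],[4.5,0,2,0,4],[4.5,0,2,0,4],[4.5,0,2,0,4],[4.5,0,2,0,4],[2.2,0,0.5,0,4],[0,0,0,0,4]]'
python3 -c "
from h import *
print(post(2));togo(*post(2),.094,-82)"
```

```text
time_s: 22.15
tcp_pos: [0.7008, 0.0201, 0.2081]
tcp_rot: [-93.0, 1.2, -79.6]
wrist_force: [-1.0, 0.1, -0.3]
opening: 0.47
[0.67241745 0.00909835]
t 22.15 tcp [0.7008 0.0201 0.2081] rot [-93.    1.2 -79.6] F [-1.   0.1 -0.3] op 0.47
togo cm [ 0.81 11.53 -2.39] turn 0.042
```

```bash
python3 -m creep '[[0.6,1,-2,0.04,4],[0.3,3,-0.5,0,4],[0,3,0,0,4],[0,0,0,0,4]]'
python3 -c "
from h import *
togo(*post(2),.094,-82)"
```

```text
time_s: 22.65
tcp_pos: [0.672, 0.0147, 0.1384]
tcp_rot: [-93.0, 1.5, -81.4]
wrist_force: [1.2, 0.9, -0.3]
opening: 0.467
t 22.65 tcp [0.672  0.0147 0.1384] rot [-93.    1.5 -81.4] F [ 1.2  0.9 -0.3] op 0.467
togo cm [0.67 4.42 0.19] turn 0.01
```

```bash
python3 -m creep '[[0.6,0,0.2,0,4],[0,2,0,0,4],[0,1.8,0,0,4],[0,0.5,0,0,4],[0,0,0,0,2.6],[0,0,0,0,2.6],[0,0,0,0,2.6]]'
python3 -c "
from h import *
togo(*post(2),.094,-82)
c=imaging.camera('side');cv2.imwrite('pics/post.png',cv2.resize(c['image'][140:260,310:470],(640,480),interpolation=2))"
```

```text
time_s: 23.52
tcp_pos: [0.675, 0.0112, 0.0955]
tcp_rot: [-92.7, 1.5, -81.3]
wrist_force: [-0.2, 0.4, 1.3]
opening: 0.302
t 23.52 tcp [0.675  0.0112 0.0955] rot [-92.7   1.5 -81.3] F [-0.2  0.4  1.3] op 0.302
togo cm [ 0.17  0.15 -0.28] turn 0.013
```

View pics/post.png

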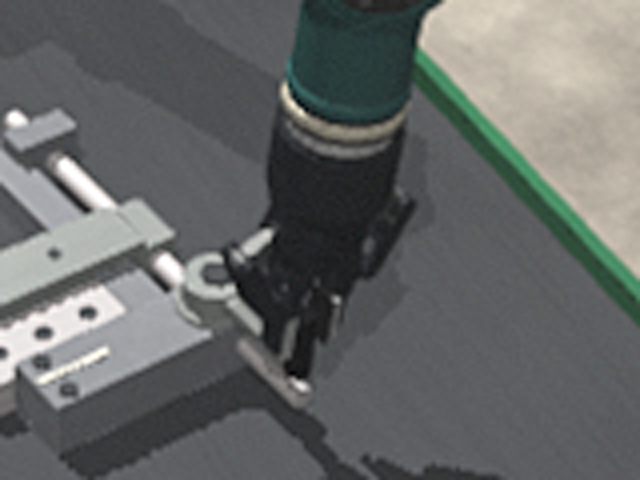

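```bash
cat >> h.py <<'E'
def arc():
    s=r.sense();p=s['tcp_pos'];a=np.radians(FY);q=p[:2]-fx(.038,-.026)
    X=q@[np.cos(a),np.sin(a)];Y=q@[-np.sin(a),np.cos(a)]
    print('t',round(s['time_s'],2),'tcp lock deg',np.degrees(np.arctan2(-X,-Y)).round(1),'radius',(np.hypot(X,Y)*1e3).round(1),'z',p[2].round(4),'yaw as lock',round((FY-90-s['tcp_rot'][2])%360,1),s['tcp_rot'].round(1),'F',s['wrist_force'].round(1),'op',round(s['opening'],3))
E
python3 -m creep '[[0,0.1,-0.6,0,2.6],[-0.1,0,-1.1,0.12,2.6],[-0.1,0,-1.1,0.12,2.6],[-0.1,0,-1.1,0.12,2.6]]'; python3 -c "
from h import *
arc()"
```

```text
time_s: 24.08
tcp_pos: [0.6381, 0.0122, 0.0978]
tcp_rot: [-92.6, 0.5, -102.5]
wrist_force: [1.0, -0.1, -0.9]
opening: 0.307
t 24.07 tcp lock deg 24.2 radius 89.0 z 0.0978 yaw as lock 22.0 [ -92.6    0.5 -102.5] F [ 1.  -0.1 -0.9] op 0.307
```

```bash
python3 -m creep '[[-0.1,0.1,-1.1,0.13,2.6],[-0.1,0.1,-1.1,0.13,2.6],[-0.1,0,-1.1,0.13,2.6],[-0.1,0,-1.1,0.13,2.6]]'; python3 -c "
from h import *
arc()"
```

```text
time_s: 24.58
tcp_pos: [0.6015, 0.0329, 0.0996]
tcp_rot: [-92.1, -0.6, -133.4]
wrist_force: [1.4, -1.3, -0.8]
opening: 0.306
t 24.57 tcp lock deg 51.6 radius 88.2 z 0.0996 yaw as lock 52.9 [ -92.1   -0.6 -133.4] F [ 1.4 -1.3 -0.8] op 0.306
```

```bash
python3 -m creep '[[0,0.2,-1.1,0.11,2.6],[-0.05,0.2,-1.1,0.11,2.6],[-0.05,0.15,-1.1,0.11,2.6],[-0.05,0.1,-1.1,0.11,2.6]]'; python3 -c "
from h import *
arc()"
```

```text
time_s: 25.08
tcp_pos: [0.5785, 0.066, 0.0973]
tcp_rot: [-91.1, -1.0, -159.6]
wrist_force: [1.4, -1.3, 0.7]
opening: 0.307
t 25.07 tcp lock deg 78.0 radius 88.3 z 0.0973 yaw as lock 79.1 [ -91.1   -1.  -159.6] F [ 1.4 -1.3  0.7] op 0.307
```

```bash
python3 -m creep '[[0,0.1,-0.9,0.1,2.6],[0,0.1,-0.7,0.08,2.6],[0,0,0,0,2.6],[0,0,0,0,1.5],[0,0,0,0,1.5],[0,0,0,0,1.5]]' 20; python3 -c "
from h import *
arc()"; python3 lev.py
```

```text
time_s: 25.82
tcp_pos: [0.574, 0.0802, 0.0971]
tcp_rot: [-90.7, -0.9, -170.2]
wrist_force: [-0.1, 0.4, -0.4]
opening: 0.203
t 25.82 tcp lock deg 87.7 radius 88.6 z 0.0971 yaw as lock 89.7 [ -90.7   -0.9 -170.2] F [-0.1  0.4 -0.4] op 0.203
side bar 81 fix mm -8.3 -35.7 lock deg 77.5 world [0.6167 0.0823 0.0659]
side post 87 fix mm -55.3 -40.4 lock deg 80.8 world [0.5714 0.072  0.1047]
side collar 193 fix mm 37.6 -34.0 lock deg 15.0 world [0.6612 0.0907 0.0694]
```

```bash
python3 -m creep '[[0,0,-0.35,0.02,1.5],[0,0,0,0,1.5]]'; python3 -c "
from h import *
arc()"; python3 -m creep '[[0,0,0,0,3],[0,0,0,0,3.5],[0,0,0,0,3.5],[0,-3,0,0,3.5],[0,-4,0,0,3.5],[0,-5,0,0,3.5],[4,-2,0,0,3.5],[5,0,-3,0,3.5],[5,0,-3,0,3.5],[5,0,-3,0,3.5],[0,0,-5,0,3.5],[0,0,-5,0,3.5],[0,0,-5,0,3.5],[0,0,0,0,3.5]]'; python3 lev.py
```

```text
time_s: 26.18
tcp_pos: [0.5735, 0.0828, 0.0971]
tcp_rot: [-90.6, -0.9, -171.5]
wrist_force: [-0.3, 0.2, -0.1]
opening: 0.198
t 26.18 tcp lock deg 89.4 radius 88.5 z 0.0971 yaw as lock 91.0 [ -90.6   -0.9 -171.5] F [-0.3  0.2 -0.1] op 0.198
time_s: 27.92
tcp_pos: [0.3448, 0.2964, 0.2482]
tcp_rot: [-91.1, -1.1, -171.5]
wrist_force: [1.0, -0.7, 0.7]
opening: 0.407
top bar 96 fix mm -12.7 -25.5 lock deg 89.5 world [0.6113 0.0906 0.0665]
top post 47 fix mm -51.8 -25.5 lock deg 89.7 world [0.5728 0.0843 0.106 ]
top collar 255 fix mm 38.1 -25.9 lock deg 64.2 world [0.6601 0.0983 0.0698]
side bar 89 fix mm -14.3 -32.7 lock deg 81.9 world [0.6098 0.084  0.0659]
side post 54 fix mm -51.1 -32.6 lock deg 85.2 world [0.5744 0.0784 0.1043]
side collar 200 fix mm 36.5 -34.9 lock deg 19.8 world [0.6605 0.0904 0.0693]
```

```bash
python3 - <<'E'
from h import *
c=imaging.camera('top');d=imaging.camera('side')
a=cv2.resize(c['image'][150:250,180:310],(780,600),interpolation=2);b=cv2.resize(d['image'][170:270,290:400],(660,600),interpolation=2)
cv2.imwrite('pics/fin.png',np.hstack([cv2.resize(a,(430,331)),cv2.resize(b,(364,331))]))
W=cloud(c);Z=W[...,2];al=np.radians(FY);q=W[...,:2]-F0
X=q[...,0]*np.cos(al)+q[...,1]*np.sin(al);Y=-q[...,0]*np.sin(al)+q[...,1]*np.cos(al)
def edges(nm,lo,hi,y0,y1,x0,x1):
    xs=np.arange(x0,x1,.006);L=[];H=[]
    for x in xs:
        y=Y[(abs(X-x)<.004)&(Z>lo)&(Z<hi)&(Y>y0)&(Y<y1)]
        L.append(y.min() if len(y) else np.nan);H.append(y.max() if len(y) else np.nan)
    print(nm,[(round(np.median(v)*1e3,1),round(np.degrees(np.polyfit(xs,v,1)[0]),2)) for v in(np.array(L),np.array(H)) if not np.isnan(v).any()])
edges('slide',.038,.05,.035,.12,-.095,-.01)
edges('block',.024,.036,-.01,.07,-.115,-.005)
edges('fixed low',.039,.05,-.07,.02,-.095,-.01)
edges('bar',.058,.08,-.06,.01,-.035,.01)
# block / fence in x
for y in(.01,.02,.03,.04):
    m=(abs(Y-y)<.004)&(X>-.03)&(X<.012);print(y,'lowest z near fence',np.sort(Z[m])[:3].round(3), 'block end x',(X[(abs(Y-y)<.004)&(Z>.02)&(X<-.05)].min()*1e3).round(1))
print(imaging.spot_in('block_b',c)[:6])
E
```

```text
slide [(np.float64(49.6), np.float64(2.84)), (np.float64(94.1), np.float64(0.15))]
block [(np.float64(1.0), np.float64(2.19)), (np.float64(50.2), np.float64(-2.49))]
fixed low [(np.float64(-49.8), np.float64(-0.26)), (np.float64(-0.7), np.float64(-0.42))]
bar [(np.float64(-32.3), np.float64(-0.12)), (np.float64(-18.7), np.float64(3.86))]
0.01 lowest z near fence [0.024 0.024 0.024] block end x -603.3
0.02 lowest z near fence [0.021 0.023 0.023] block end x -597.6
0.03 lowest z near fence [0.023 0.023 0.025] block end x -594.8
0.04 lowest z near fence [0.025 0.025 0.025] block end x -591.1
[{'box': [375.3, 206.3, 18.5, 45.2], 'conf': 0.97}, {'box': [322.9, 199.3, 35.3, 54.3], 'conf': 0.95}, {'box': [450.6, 159.1, 47.3, 21.0], 'conf': 0.62}, {'box': [228.7, 194.6, 29.2, 50.1], 'conf': 0.57}]
```

View pics/fin.png

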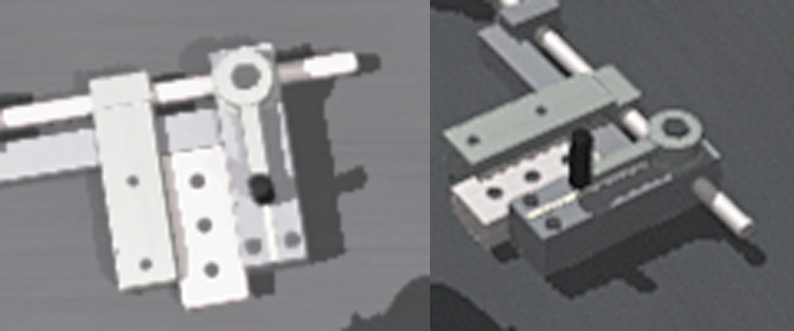

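```bash
python3 -c "
from h import *
from bench import close_job
print(r.sense()['wrist_force'].round(1));print(close_job())"
```

```text
[ 0.1 -0.1  0.1]
the job is handed in; nothing more can be done
None
```

The 50 mm block is set in the fixture, the sliding jaw is closed on it, and the lock lever is on the white line. I handed the job in at about 28 s. The arm was clear and touching nothing.

- **Block choice:** I took the rightmost aluminium block. It measured 51.8 mm wide from above, against 42.4 and 58.0 mm for the other two.
- **Against the fence:** I laid the block in the mouth and pushed it home. The push stopped at about 12 N, and the last depth check shows no gap at the fence.
- **Jaw:** I pushed the sliding jaw in at 6–7 N while it moved. It then stood still as the push rose from 9.6 to 12.2 N. The depth image gives about 50 mm between the jaw faces, and no gap shows on either side.
- **Lever:** From above, the bar lies within about half a degree of the white line, at 89.5–90°. The side camera read about 2° past the line measured from the collar, or 5–8° short uncorrected. I trusted the top view, because the side view also put the collar 8 mm off.

The cameras resolve only about 2 mm, so "no gap" rests mainly on the jaw stopping firmly. I touched nothing else on the bench on purpose. I measured the other blocks, the wheel, bottle and wrench only at the start, and the last network check saw the other two blocks where they had been.

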